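# Square a die-cast box into the drilling fixture and clamp it

### The arm

A 7-joint arm with a two-finger parallel gripper is mounted at the origin on the work surface. World frame = base frame: x ahead of the robot, y to its left, z up, the work surface at z = 0. Lengths are in m, angles in rad, forces in N, time in s.
With the tool pointing down it reaches from about 0.4 to 0.875 m from the base axis. Payload 19.3 kg.
Tool frame: the origin (TCP) lies between the finger pads; the fingertips stand bot.tcp_to_tips ahead of it and the grasp point (between the pads) is the TCP (bot.tcp_to_tips is the distance from the TCP to the fingertips, in m); z points along the fingers, y is the line along which they close (so a half turn about z gives the same grasp; the last joint's range is limited). The gripper opens to 85 mm and grips with 20 to 120 N. Pads are 22 mm wide; open, the fingers measure 114 mm over their backs; the gripper's body (76 mm by 85 mm) begins 54 mm behind the grasp point. The pads swing forward as they close: fully open they stand 13 mm farther back than shut.
Start: joints at [1.186, 0.521, -0.036, 1.599, 0.021, 1.021, -0.113], TCP at [0.193, -0.594, 0.25] pointing down, gripper open.
Joint ranges: [-2.91, 2.91], [-0.3, 2.13], [-1.5, 1.42], [0.17, 2.43], [-1.26, 4.41], [0.16, 1.93], [-2.52, 2.52]. Speed limits (rad/s): [1.89, 1.89, 2.39, 2.39, 3.01, 3.01, 3.01].

### API

Orientations are given as [roll, pitch, yaw] about the fixed x, y, z axes, in that order (R = Rz(yaw) Ry(pitch) Rx(roll)).
In Python, from workcell import telemetry, grab_frame, bot gives the robot as it stands. The module is installed in compiled form; this text tells all that it offers.
- The arm moves only by the shell command python3 -m crank 'ROWS' [FORCE]. ROWS is text: rows parted by semicolons, each of 7 numbers parted by spaces: the finger opening in m, from 0 to 0.0854, then the shift along the tool's x, y, z in m, then the turn, a rotation vector about the tool's x, y, z in degrees. A call has exactly 8 rows; each row shifts and turns the commanded pose from where the row before left it, along the tool's axes as they then stand; what a row does not reach is not made up. A row lasts 1/12 s, in which the tool goes at most 41.7 mm and 7.16 degrees, less where a joint would pass 70% of its speed; a pose out of reach is approached as far as the arm can. A call with a gripper value outside its range is refused whole. The fingers move at their own pace and stop on an object; FORCE is the grip in N (left out, the last holds). Time passes only in rows, so rows that do not move let the fingers close, or fill a call up. It gives the time, the measured TCP pose, the force, the opening and the grip force at its end, in the units of the state.
- telemetry.observe(): the state, without advancing time (a new reading comes with each control period).
- grab_frame(name): name is "side" or "top" or "wrist"; returns a dict with "pixels" (420x560x3 uint8, red, green, blue), "depth" (420x560 float32, m along the optical axis (not along the pixel's ray), 0 where there is no reading), "vertical_fov" (degrees; the focal length in pixels is half the picture's height over the tangent of half this angle, whatever the lens; pixels are square), "cx", "cy" (the principal point, pixels), "R" (3x3) and "t" (3): a world point X has camera coordinates R X + t; the wrist camera has in their place "hand_eye" (4x4, takes a point from camera to tool coordinates, whose origin is the TCP and whose axes are the flange's). Camera axes: x right, y down, z forward; pixel columns grow to the right and rows downward; lengths in m; the calibration is good to about 2 mm. A picture is of the moment at which its call begins: read the wrist's pose just before it.
- bot.job_done(): hands the job in; it is judged then, once.
The state is a dict: "clock": time; "qpos": joint angles; "qd": joint speeds; "joint_efforts": joint torques, N m; "position": TCP position; "tool_rot": TCP orientation; "force": force on the tool from outside, world axes, zero at the start; "moment": the same for the moment, N m; "grip_width": finger opening in m; "finger_force": force on a finger pad.
Only numpy, scipy, OpenCV 4.12 (cv2) and the standard library are available. Lean on these libraries where they do the work, as an engineer would, in place of code of your own. Each camera call takes 0.05 s, during which the arm holds its last target. There are 200 camera calls.

### The job

The aluminium box on the drilling fixture has to be ready for drilling: push it square and flush into the corner, tight against both the long back fence and the end stop. Then fit the T-handle key (not the fingers) on the square stud of the cam clamp and turn it clockwise until the cam grips the box firmly, the box still flush in its corner. Stand the key back in its red block, and leave the other things on the bench where they are.

Things in the scene. Friction and masses are not known exactly. Their poses are not given: they have to be found in the camera images.
- fixture: Drilling fixture, fixed: dark steel plate 190 (x) x 300 (y) x 15 mm. Origin: centre of its underside, on the bench. A steel fence bar along the far side rises 16 mm above the plate; its face is the plane x = +60 mm, from y = -125 to +145. A steel stop bar, as high, crosses the -y end; its face is the plane y = -125 mm, from x = -20 to +50. The cam's axis is at x = -24.8, y = -95.
- home (a point): Where the centre of the box is when it sits flush in the corner of fence and stop (fixture x = +27, y = -65, z = +35 mm); axes as the fixture's. The box then lies with its long sides along the fence, its axes along these.
- box: Closed die-cast aluminium box, 66 (x) x 120 (y) x 40 mm high, about 0.3 kg, loose, lid up on the fixture plate. Origin: its centre, half-way up; x points roughly to the fence. It starts askew (up to 0.3 rad), 27 to 57 mm back from the fence and 80 to 125 mm short of its place along the fence, clear of the cam.
- cam: Cam clamp: brass disc, 36 mm across, 14 mm high, 6 mm off-centre on a vertical captive screw at the near side of the corner. Origin: on the turning axis, at the plate's top (15 mm above the bench), z up. It turns stiffly (0.1 N m) and stays where left. Slack at the start: x axis 0 to 0.3 rad clockwise from the fixture's; it meets a flush box at about 1.19 rad and grips firmly at 1.25.
- stud (a point): Tip of the cam's steel drive stud, on the turning axis, 30 mm above the cam's origin. The stud is 14 mm square, sides along this frame's x and y (it turns with the cam); the square part ends 5 mm below this point, above it is a cone; the disc's top is 16 mm below. Slack, the disc leaves 5 to 6 mm to a flush box.
- key: Steel T-handle key, 0.18 kg, standing upright and loose in the red block. Origin: centre of its cross bar, 70 mm long (x), 12 wide (y), 14 high. A 12 mm round shank goes down to the socket, 23.5 mm square outside, mouth 85 mm below the origin. With its mouth on the disc the origin is 99 mm above the cam's origin; in the block, 95 mm above the bench.
- key_mouth (a point): Centre of the open lower end of the key's socket, 85 mm below the bar's centre, turning with the key. The socket is 15.5 mm square inside, sides along the key's x and y, 18 mm deep: on the stud it has about 0.11 rad of play either way and gives a little under load, so at firm grip the key (or a hand turning it) is 0.15 to 0.25 rad ahead of the cam. It grips harder, unharmed, if turned further.
- keyblock: Red plastic block 70 x 70 x 45 mm, fixed on the bench to the right or left of the fixture, with a round hole, 40 mm across and 35 mm deep, in the middle of its top, in which the key stands. Origin: centre of its underside, straight below the hole.
- glandbin: Blue open bin 100 x 130 x 55 mm high with cable glands, on the other side of the fixture from the key block; leave alone. Origin: centre of its underside.
- screwdriver: Screwdriver with yellow handle, 190 mm long, 26 mm thick, lying on the bench beyond the fixture; leave alone. Origin: middle of its length, at bench height.
- pliers: Pliers with orange handles, 160 mm long, 14 mm thick, lying on the bench on the robot's side; leave alone. Origin: middle of its length, at bench height.
- contactor: Black and grey contactor, 70 x 45 x 70 mm high, standing on the bench beyond the fixture on the left; leave alone. Origin: centre of its underside.

How it is judged:
By the outcome, as a careful person would: the job done as asked, in the order asked, and still so for the second after the job is handed in, with the robot touching nothing.
It also fails if it takes over 72 s, if anything falls off the work surface, if the arm or the gripper's body presses on something with over 40 N, if the wrist force passes 120 N, or if a joint passes its speed limit or range.

## Working session

There is one attempt and no reset: what is moved stays moved. The work goes in short steps, Python scripts to look and compute and a shell command to move; the robot and the scene stay as the last step left them, time stands still between calls to the robot, and variables do not carry over. Pictures are saved under pics/ and viewed, at most 10 in all, crops included, and the job is handed in when it is done.

```bash
mkdir -p pics
cat > h.py <<'E'
import numpy as np, cv2
from workcell import telemetry, grab_frame, bot
from scipy.spatial.transform import Rotation as Ro
def cam(name):
    s=telemetry.observe(); f=grab_frame(name)
    F=210/np.tan(np.radians(f["vertical_fov"])/2)
    if name=="wrist":
        H=np.array(f["hand_eye"]); T=np.eye(4); T[:3,:3]=Ro.from_euler('xyz',s["tool_rot"]).as_matrix(); T[:3,3]=s["position"]; M=T@H
    else:
        M=np.eye(4); M[:3,:3]=np.array(f["R"]).T; M[:3,3]=-np.array(f["R"]).T@np.array(f["t"])
    np.savez(name+".npz",M=M,F=F,c=[f["cx"],f["cy"]],d=f["depth"],p=f["pixels"])
    return f
def ld(name): return np.load(name+".npz")
def px(name,u,v,z=None):
    q=ld(name); r=np.array([(u-q['c'][0])/q['F'],(v-q['c'][1])/q['F'],1]); M=q['M']
    if z is None: k=q['d'][int(round(v)),int(round(u))]
    else: k=(z-M[2,3])/(M[:3,:3]@r)[2]
    return M[:3,:3]@r*k+M[:3,3]
def save(name,out,crop=None,s=1):
    p=ld(name)['p'][:,:,::-1]
    if crop: p=p[crop[1]:crop[3],crop[0]:crop[2]]
    cv2.imwrite("pics/"+out,cv2.resize(p,None,fx=s,fy=s,interpolation=cv2.INTER_CUBIC))
E
python3 - <<'E'
from h import *
s=telemetry.observe(); print({k:np.round(v,3) for k,v in s.items()}, bot.tcp_to_tips)
cam("top"); save("top","top0.png",s=1.4)
E
```

```text
{'clock': np.float64(0.0), 'qpos': array([ 1.186,  0.522, -0.036,  1.6  ,  0.021,  1.021, -0.113]), 'qd': array([-0.   ,  0.   ,  0.   , -0.001, -0.001,  0.   , -0.001]), 'joint_efforts': array([-1.0000e-03, -9.2710e+01,  1.9800e+00, -3.6993e+01,  1.8000e-02,
        8.0000e-03,  0.0000e+00]), 'position': array([ 0.193, -0.594,  0.25 ]), 'tool_rot': array([-3.14 ,  0.   ,  0.315]), 'force': array([-0.655, -0.51 , -0.044]), 'moment': array([-0.018,  0.015, -0.015]), 'finger_force': np.float64(0.0), 'grip_width': np.float64(0.086)} 0.019
```

View pics/top0.png

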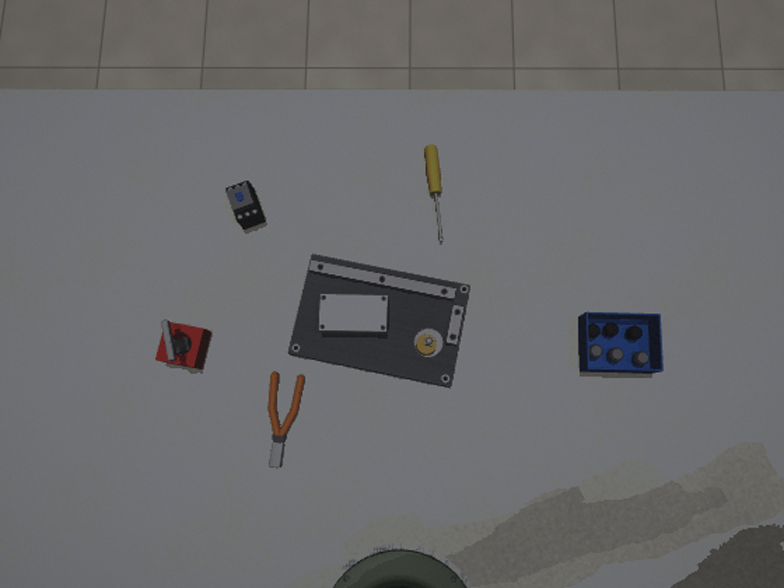

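The picture shows the plate corners at (312,255), (469,286), (452,386) and (290,354). The box is at (319–388, 293–331), the cam stud at about (429,341), the red block at (184,346) with the key bar at (163–172, 321–358), and the pliers at (280,420).

Run:
```python
from h import *
P=lambda u,v,z=None: px("top",u/1.4,v/1.4,z)
c=[P(*q,.015) for q in [(312,255),(469,286),(452,386),(290,354)]]
C=sum(c)/4; print("fixture",C.round(4),[x.round(3) for x in c])
a=[np.arctan2(*(c[i]-c[j])[1::-1]) for i,j in [(0,3),(1,2)]]; b=[np.arctan2(*(c[i]-c[j])[1::-1])-np.pi/2 for i,j in [(0,1),(3,2)]]
print(a,b)
print("box",[P(*q,.055).round(3) for q in [(319,294),(387,295),(388,331),(319,331)]])
print("stud",P(429,341,.045).round(4), "block",[P(*q,.045).round(3) for q in [(175,322),(212,330),(204,371),(157,361)]])
print("key",[P(*q,.102).round(3) for q in [(163,321),(171,320),(168,358),(175,358)]], P(168,340).round(3))
print(ld("top")['M'].round(3))
q=ld("top")
# box top by depth
v,u=np.mgrid[0:420,0:560]; d=q['d']
r=np.stack([(u-q['c'][0])/q['F']*d,(v-q['c'][1])/q['F']*d,d],-1)@q['M'][:3,:3].T+q['M'][:3,3]
def rect(m):
    p=r[m&(d>0)][:,:2].astype(np.float32); print(len(p),cv2.minAreaRect(p))
w=lambda a,b,c,e:(u*1.4>a)&(u*1.4<b)&(v*1.4>c)&(v*1.4<e)
rect(w(310,400,285,340)&(abs(r[...,2]-.055)<.008))
rect(w(140,220,310,380)&(abs(r[...,2]-.1)<.01))
rect(w(140,230,310,380)&(abs(r[...,2]-.045)<.006))
rect(w(300,470,250,300)&(abs(r[...,2]-.031)<.006))
```

```text
fixture [0.5315 0.0378 0.015 ] [array([0.652, 0.166, 0.015]), array([ 0.594, -0.124,  0.015]), array([ 0.412, -0.091,  0.015]), array([0.468, 0.2  , 0.015])]
[np.float64(-0.179666916199397), np.float64(-0.1788019083350594)] [np.float64(-0.1968181553466768), np.float64(-0.1901756513734072)]
box [array([0.57 , 0.145, 0.055]), array([0.569, 0.025, 0.055]), array([0.505, 0.023, 0.055]), array([0.504, 0.143, 0.055])]
stud [ 0.4886 -0.0493  0.045 ] block [array([0.521, 0.4  , 0.045]), array([0.507, 0.333, 0.045]), array([0.435, 0.343, 0.045]), array([0.452, 0.426, 0.045])]
key [array([0.514, 0.398, 0.102]), array([0.515, 0.385, 0.102]), array([0.452, 0.385, 0.102]), array([0.452, 0.374, 0.102])] [0.482 0.388 0.102]
[[ 0.004 -0.981  0.193  0.35 ]
 [-1.    -0.003  0.004 -0.017]
 [-0.004 -0.193 -0.981  1.145]
 [ 0.     0.     0.     1.   ]]
1304 ((0.5384237170219421, 0.08532236516475677), (0.11975091695785522, 0.06645172834396362), 89.95034790039062)
180 ((0.48289352655410767, 0.3889705240726471), (0.06906558573246002, 0.01355023868381977), 14.885076522827148)
497 ((0.48287254571914673, 0.389661967754364), (0.07211042195558548, 0.06997255235910416), 79.05194091796875)
844 ((0.6039435267448425, 0.036153748631477356), (0.26973554491996765, 0.02101290598511696), 78.70865631103516)
```

```bash
cat >> h.py <<'E'
FC=np.array([.532,.039]); FY=-.193
def fx(x,y,z=0,C=None,Y=None):
    C=FC if C is None else C; Y=FY if Y is None else Y; c,s=np.cos(Y),np.sin(Y); return np.array([C[0]+c*x-s*y,C[1]+s*x+c*y,z])
def tofx(p): d=np.array(p[:2])-FC; c,s=np.cos(FY),np.sin(FY); return np.array([c*d[0]+s*d[1],-s*d[0]+c*d[1]])
def go(p,yaw=None):
    "tool shift (mm) to world p from here; turn about tool z (deg) to yaw afterwards"
    s=telemetry.observe(); R=Ro.from_euler('xyz',s["tool_rot"])
    print("shift mm",(R.inv().apply(np.array(p)-s["position"])*1000).round(1),"turn",None if yaw is None else round(np.degrees(s["tool_rot"][2]-yaw),1),"pos",s["position"].round(4),"rot",s["tool_rot"].round(4),"t",round(s["clock"],2),"F",s["force"].round(1))
E
python3 -m crank '0.085 0.036 -0.007 -0.006 0 0 0;0.085 0.036 -0.007 -0.006 0 0 0;0.085 0.036 -0.007 -0.006 0 0 0;0.085 0.036 -0.007 -0.006 0 0 0;0.085 0.036 -0.007 -0.006 0 0 0;0.085 0.036 -0.007 -0.006 0 0 0;0.085 0.036 -0.007 -0.006 0 0 0;0.085 0.036 -0.007 -0.006 0 0 0' 30
python3 -m crank '0.085 0.015 -0.033 0 0 0 0;0.085 0.015 -0.033 0 0 0 0;0.085 0.015 -0.033 0 0 0 0;0.085 0.015 -0.033 0 0 0 0;0.085 0.015 -0.033 0 0 0 0;0.085 0.015 -0.033 0 0 0 0;0.085 0.015 -0.033 0 0 0 0;0.085 0.015 -0.033 0 0 0 0'
python3 -m crank '0.085 0.015 -0.033 0 0 0 0;0.085 0.015 -0.033 0 0 0 0;0.085 0.015 -0.033 0 0 0 0;0.085 0.015 -0.033 0 0 0 0;0.085 0 0 0 0 0 6;0.085 0 0 0 0 0 6;0.085 0 0 0 0 0 6;0.085 0 0 0 0 0 6'
python3 -m crank '0.085 0 0 0 0 0 5;0.085 0 0 0 0 0 0;0.085 0 0 0 0 0 0;0.085 0 0 0 0 0 0;0.085 0 0 0 0 0 0;0.085 0 0 0 0 0 0;0.085 0 0 0 0 0 0;0.085 0 0 0 0 0 0'
python3 - <<'E'
from h import *
go([.5,-.02,.3],FY); cam("wrist"); save("wrist","w0.png",s=1.4)
E
```

```text
clock: 0.72
position: [0.4513, -0.4506, 0.2983]
tool_rot: [-3.141, 0.0, 0.315]
force: [-0.4, -0.9, -0.3]
grip_width: 0.085
finger_force: 0.0
clock: 1.38
position: [0.482, -0.162, 0.2981]
tool_rot: [-3.141, 0.0, 0.315]
force: [1.6, -0.4, 0.3]
grip_width: 0.0851
finger_force: 0.0
clock: 2.05
position: [0.4984, -0.0194, 0.298]
tool_rot: [3.142, 0.001, -0.109]
force: [0.7, -0.9, 0.6]
grip_width: 0.085
finger_force: 0.0
clock: 2.72
position: [0.4985, -0.0197, 0.2983]
tool_rot: [-3.142, 0.0, -0.191]
force: [0.2, 0.3, -0.3]
grip_width: 0.0851
finger_force: 0.0
shift mm [ 1.5  0.  -1.7] turn 0.1 pos [ 0.4985 -0.0197  0.2983] rot [-3.1416e+00  1.0000e-04 -1.9090e-01] t 2.72 F [ 0.2  0.3 -0.3]
```

View pics/w0.png

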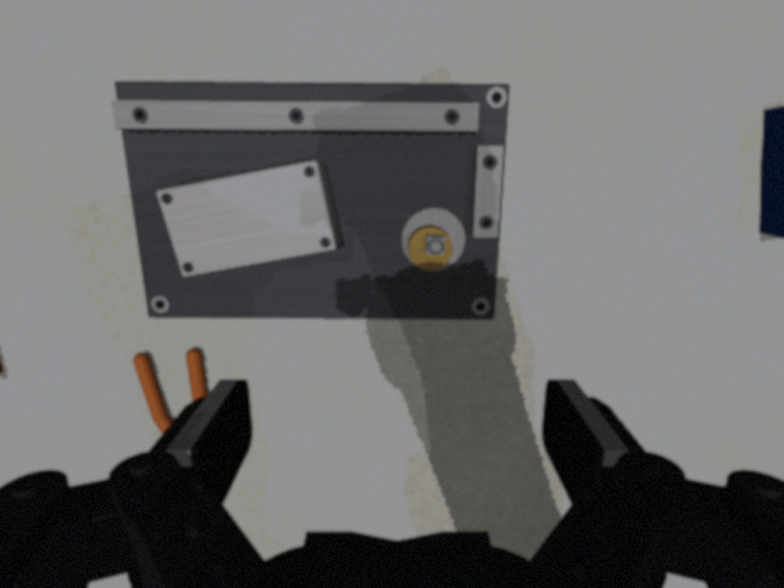

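The wrist view shows the fence face's top edge running from (124,130) to (478,131). The stop face runs from (478,147) to (473,237), the stud is at (435,243), and the box lid corners are (157,190), (317,161), (336,248) and (184,276).

Run:
```python
from h import *
P=lambda u,v,z=None: px("wrist",u/1.4,v/1.4,z)
f=[P(124,130,.031),P(478,131,.031)]; s=[P(477,147,.031),P(473,237,.031)]
print([tofx(x).round(4) for x in f+s])
c=[P(*q,.015) for q in [(117,82),(509,85),(493,318),(150,317)]]
print([tofx(x).round(4) for x in c], "fence yaw",np.arctan2(*(f[0]-f[1])[1::-1])-np.pi/2)
print("stud",tofx(P(435,243,.045)).round(4))
b=[P(*q,.055) for q in [(157,190),(317,161),(336,248),(184,276)]]
print("box",[tofx(x).round(4) for x in b],tofx(sum(b)/4).round(4))
q=ld("wrist"); v,u=np.mgrid[0:420,0:560]; d=q['d']
r=np.stack([(u-q['c'][0])/q['F']*d,(v-q['c'][1])/q['F']*d,d],-1)@q['M'][:3,:3].T+q['M'][:3,3]
w=lambda a,b,c,e:(u*1.4>a)&(u*1.4<b)&(v*1.4>c)&(v*1.4<e)
for m in [w(100,500,90,140)&(abs(r[...,2]-.031)<.006), w(465,515,135,250)&(abs(r[...,2]-.031)<.006), w(140,350,140,290)&(abs(r[...,2]-.055)<.008),w(410,450,220,265)&(abs(r[...,2]-.043)<.006)]:
    p=r[m&(d>0)]; print(len(p),p[:,2].mean().round(4),"ctr",tofx(np.array(cv2.minAreaRect(p[:,:2].astype(np.float32))[0])).round(4),cv2.minAreaRect(p[:,:2].astype(np.float32)))
```

```text
[array([0.0615, 0.1373]), array([ 0.0618, -0.1258]), array([ 0.0504, -0.1257]), array([-0.0177, -0.1259])]
[array([0.0963, 0.1456]), array([ 0.0953, -0.1501]), array([-0.0911, -0.1491]), array([-0.0912,  0.1466])] fence yaw -0.1917607781082602
stud [-0.02   -0.0949]
box [array([0.0199, 0.1073]), array([ 0.0406, -0.0089]), array([-0.0221, -0.0204]), array([-0.0441,  0.0955])] [-0.0014  0.0434]
5364 0.0306 ctr [0.0721 0.0092] ((0.6045686602592468, 0.034162163734436035), (0.27007681131362915, 0.020146753638982773), 78.79073333740234)
1258 0.0307 ctr [ 0.0169 -0.1358] ((0.5225648880004883, -0.09753921627998352), (0.020638082176446915, 0.06918665021657944), 78.78739166259766)
7433 0.0546 ctr [-0.0021  0.0443] ((0.5384612679481506, 0.08291007578372955), (0.11997254937887192, 0.06623340398073196), 89.54666137695312)
170 0.042 ctr [-0.0225 -0.0954] ((0.49157530069351196, -0.05028451979160309), (0.014102106913924217, 0.01360885240137577), 79.40591430664062)
```

```bash
sed -i 's/^FC=.*/FC=np.array([.5336,.0379]); FY=-.194/' h.py; python3 -c "
from h import *
go(fx(-.065,.045,.04),FY)"
```

```text
shift mm [ -41.4 -108.4  258.3] turn 0.2 pos [ 0.4986 -0.0197  0.2983] rot [-3.1416 -0.     -0.1911] t 2.77 F [-0.   0.8 -0.3]
```

```bash
python3 -m crank '0.085 -0.0103 -0.027 0.02 0 0 0.2;0.085 -0.0103 -0.027 0.02 0 0 0;0.085 -0.0103 -0.027 0.02 0 0 0;0.085 -0.0105 -0.027 0.02 0 0 0;0.085 0 0 0.035 0 0 0;0.085 0 0 0.035 0 0 0;0.085 0 0 0.035 0 0 0;0.085 0 0 0.035 0 0 0'
python3 -m crank '0.085 0 0 0.02 0 0 0;0.085 0 0 0.018 0 0 0;0.085 0 0 0 0 0 0;0.085 0.006 0 0 0 0 0;0.085 0.006 0 0 0 0 0;0.085 0.006 0 0 0 0 0;0.085 0.006 0 0 0 0 0;0.085 0.006 0 0 0 0 0'
python3 -c "
from h import *
go(fx(-.017,.045,.04),FY);cam('wrist')"
```

```text
clock: 3.43
position: [0.4787, 0.0945, 0.077]
tool_rot: [-3.141, -0.001, -0.194]
force: [1.4, 0.3, -0.2]
grip_width: 0.0846
finger_force: 0.0
clock: 4.1
position: [0.5092, 0.0885, 0.0412]
tool_rot: [-3.141, -0.001, -0.195]
force: [-4.0, 1.4, 4.4]
grip_width: 0.0852
finger_force: 2.5
shift mm [16.7 -0.1  1.2] turn -0.1 pos [0.5092 0.0885 0.0412] rot [-3.141e+00 -9.000e-04 -1.951e-01] t 4.1 F [-4.   1.4  4.4]
```

```bash
python3 -m crank '0.085 0.004 0 0 0 0 0;0.085 0.004 0 0 0 0 0;0.085 0.003 0 0 0 0 0;0.085 0.002 0 0 0 0 0;0.085 0.002 0 0 0 0 0;0.085 0.001 0 0 0 0 0;0.085 0.001 0 0 0 0 0;0.085 0 0 0 0 0 0'
python3 -c "
from h import *
go(fx(-.017,.045,.04),FY);cam('wrist');save('wrist','w1.png')"
```

```text
clock: 4.82
position: [0.5249, 0.0852, 0.0404]
tool_rot: [3.141, 0.0, -0.195]
force: [-4.2, -0.8, 3.0]
grip_width: 0.0847
finger_force: 1.8
shift mm [ 0.7 -0.3  0.4] turn -0.1 pos [0.5249 0.0852 0.0404] rot [ 3.1415e+00  2.0000e-04 -1.9500e-01] t 4.82 F [-4.2 -0.8  3. ]
```

View pics/w1.png

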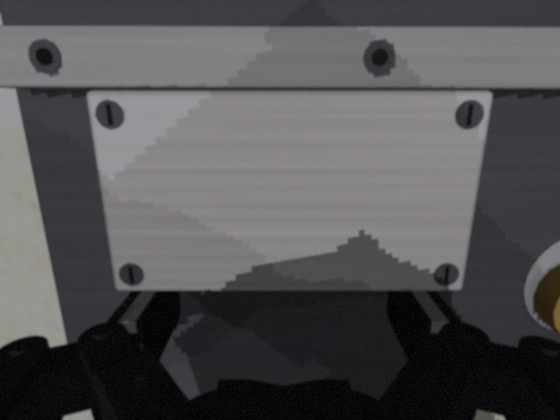

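The box is now parallel to the fence: its lid's far edge is at row 90 and the fence edge at row 87. I'll press on until the force rises.

```bash
python3 -m crank '0.085 0.001 0 0 0 0 0;0.085 0.001 0 0 0 0 0;0.085 0.001 0 0 0 0 0;0.085 0.001 0 0 0 0 0;0.085 0 0 0 0 0 0;0.085 0 0 0 0 0 0;0.085 0 0 0 0 0 0;0.085 0 0 0 0 0 0'
python3 -c "
from h import *
go(fx(-.017,.045,.04),FY)"
```

```text
clock: 5.53
position: [0.5262, 0.0848, 0.0401]
tool_rot: [3.14, 0.005, -0.195]
force: [-20.4, 6.0, 15.8]
grip_width: 0.085
finger_force: 10.5
shift mm [-0.7 -0.4  0.1] turn -0.0 pos [0.5262 0.0848 0.0401] rot [ 3.1402  0.0046 -0.1946] t 5.53 F [-20.4   6.   15.8]
```

```bash
python3 -c "
from h import *
print(tofx(px('wrist',90,91,.055)),tofx(px('wrist',490,93,.055)),tofx(px('wrist',117,290,.055)),tofx(px('wrist',463,290,.055)))"
python3 -m crank '0.085 -0.006 0 0 0 0 0;0.085 -0.012 0 0 0 0 0;0.04 0 0 -0.03 0 0 0;0.01 0 0 -0.03 0 0 0;0 0 -0.02 -0.03 0 0 0;0 0.01 -0.025 0 0 0 0;0 0.02 -0.025 0 0 0 0;0 0.026 -0.025 0 0 0 0' 80
python3 -c "
from h import *
go(fx(.024,.142,.055),FY)"
```

```text
[0.05930999 0.0992038 ] [ 0.0588651  -0.01643205] [-0.00501104  0.09997782] [-0.00496087 -0.01793208]
clock: 6.2
position: [0.5852, 0.1717, 0.1316]
tool_rot: [-3.141, -0.002, -0.194]
force: [1.0, 0.1, -0.7]
grip_width: 0.0119
finger_force: 0.0
shift mm [-1.  -0.7 76.6] turn -0.0 pos [0.5852 0.1717 0.1316] rot [-3.1406e+00 -1.8000e-03 -1.9430e-01] t 6.2 F [ 1.   0.1 -0.7]
```

```bash
python3 -m crank '0 -0.001 0 0.02 0 0 0;0 0 0 0.02 0 0 0;0 0 0 0.02 0 0 0;0 0 0 0.0165 0 0 0;0 0 0 0 0 0 0;0 0 0.008 0 0 0 0;0 0 0.008 0 0 0 0;0 0 0.006 0 0 0 0'
python3 -m crank '0 0 0.006 0 0 0 0;0 0 0.006 0 0 0 0;0 0 0.006 0 0 0 0;0 0 0.006 0 0 0 0;0 0 0.006 0 0 0 0;0 0 0.006 0 0 0 0;0 0 0.006 0 0 0 0;0 0 0.006 0 0 0 0'
python3 -c "
from h import *
go(fx(.024,.0095,.055),FY);cam('wrist');save('wrist','w2.png')"
```

```text
clock: 6.87
position: [0.5798, 0.1475, 0.055]
tool_rot: [-3.141, -0.002, -0.196]
force: [1.1, 3.3, 0.2]
grip_width: 0.0
finger_force: 3.5
clock: 7.53
position: [0.5708, 0.1024, 0.055]
tool_rot: [-3.139, -0.002, -0.194]
force: [0.3, 6.9, 6.1]
grip_width: -0.0
finger_force: 3.6
shift mm [-0.  60.9 -0.2] turn -0.0 pos [0.5708 0.1024 0.055 ] rot [-3.1394e+00 -2.2000e-03 -1.9440e-01] t 7.53 F [0.3 6.9 6.1]
```

View pics/w2.png

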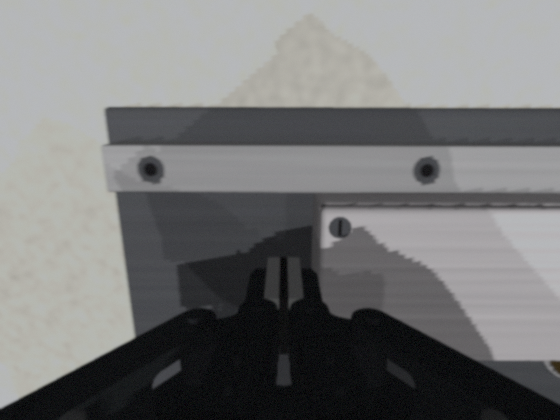

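The lid's far edge runs from (321,206) to (559,209) and the fence edge is at row 191. I'll measure the gap.

```bash
python3 -c "
from h import *
print([tofx(px('wrist',*a)).round(4) for a in [(323,206,.055),(430,207,.055),(558,208,.055),(150,192,.031),(500,194,.031),(320,206,.055)]])"
```

```text
[array([0.0623, 0.0548]), array([0.062 , 0.0163]), array([ 0.0617, -0.0297]), array([0.0615, 0.1258]), array([ 0.0609, -0.0229]), array([0.0623, 0.0559])]
```

```bash
python3 -m crank '0 0 0.006 0 0 0 0;0 0 0.006 0 0 0 0;0 0 0.006 0 0 0 0;0 0 0.006 0 0 0 0;0 0 0.006 0 0 0 0;0 0 0.006 0 0 0 0;0 0 0.006 0 0 0 0;0 0 0.005 0 0 0 0'
python3 -m crank '0 0 0.003 0 0 0 0;0 0 0.003 0 0 0 0;0 0 0.002 0 0 0 0;0 0 0.002 0 0 0 0;0 0 0.001 0 0 0 0;0 0 0.001 0 0 0 0;0 0 0.001 0 0 0 0;0 0 0 0 0 0 0'
python3 -c "
from h import *
go(fx(.024,.0095,.055),FY)"
```

```text
clock: 8.25
position: [0.5615, 0.0561, 0.0547]
tool_rot: [-3.14, -0.002, -0.194]
force: [1.2, 6.5, 5.8]
grip_width: 0.0002
finger_force: 3.4
clock: 8.92
position: [0.559, 0.0435, 0.0547]
tool_rot: [-3.14, -0.002, -0.195]
force: [1.9, 4.7, 4.7]
grip_width: -0.0004
finger_force: 2.6
shift mm [ 0.1  0.9 -0.3] turn -0.0 pos [0.559  0.0435 0.0547] rot [-3.1401e+00 -1.8000e-03 -1.9450e-01] t 8.92 F [1.9 4.7 4.7]
```

```bash
python3 -m crank '0 0 0.001 0 0 0 0;0 0 0.001 0 0 0 0;0 0 0.001 0 0 0 0;0 0 0.001 0 0 0 0;0 0 0 0 0 0 0;0 0 0 0 0 0 0;0 0 0 0 0 0 0;0 0 0 0 0 0 0'
python3 -c "
from h import *
go(fx(.024,.0095,.055),FY)"
```

```text
clock: 9.58
position: [0.559, 0.043, 0.0549]
tool_rot: [-3.136, -0.003, -0.192]
force: [4.6, 23.0, 2.3]
grip_width: -0.0001
finger_force: 11.6
shift mm [ 0.1  0.4 -0.1] turn 0.1 pos [0.559  0.043  0.0549] rot [-3.1361e+00 -3.0000e-03 -1.9190e-01] t 9.58 F [ 4.6 23.   2.3]
```

```bash
python3 -m crank '0 0 -0.010 0 0 0 0;0 0 -0.012 0 0 0 0;0 0 0 -0.03 0 0 0;0 -0.01 0 -0.02 0 0 0;0 -0.03 0.01 0 0 0 0;0 -0.02 0.02 0 0 0 0;0 0 0 0 0 0 0;0 0 0 0 0 0 0'
python3 -c "
from h import *
go(fx(-.037,-.042,.055),FY)"
```

```text
clock: 10.25
position: [0.4965, 0.0422, 0.1042]
tool_rot: [3.141, 0.0, -0.196]
force: [1.0, 0.2, 0.2]
grip_width: 0.0
finger_force: 0.0
shift mm [ 0.3 39.  49.3] turn -0.1 pos [0.4965 0.0422 0.1042] rot [ 3.1408  0.     -0.1957] t 10.25 F [1.  0.2 0.2]
```

```bash
python3 -m crank '0 0 0.02 0 0 0 0;0 0 0.019 0.01 0 0 0;0 0 0 0.02 0 0 0;0 0 0 0.019 0 0 0;0 0.005 0 0 0 0 0;0 0.005 0 0 0 0 0;0 0.004 0 0 0 0 0;0 0.003 0 0 0 0 0'
python3 -m crank '0 0.002 0 0 0 0 0;0 0.001 0 0 0 0 0;0 0.001 0 0 0 0 0;0 0.001 0 0 0 0 0;0 0.001 0 0 0 0 0;0 0 0 0 0 0 0;0 0 0 0 0 0 0;0 0 0 0 0 0 0'
python3 -c "
from h import *
go(fx(-.017,-.042,.055),FY)"
```

```text
clock: 10.92
position: [0.5077, 0.0015, 0.0558]
tool_rot: [-3.141, -0.002, -0.195]
force: [0.3, -0.1, 0.5]
grip_width: 0.0001
finger_force: 0.0
clock: 11.58
position: [0.5095, 0.0005, 0.0548]
tool_rot: [3.14, 0.005, -0.194]
force: [-17.0, 4.5, 13.1]
grip_width: 0.0002
finger_force: 9.2
shift mm [-0.6  0.7 -0.2] turn -0.0 pos [5.095e-01 5.000e-04 5.480e-02] rot [ 3.1404  0.0048 -0.1942] t 11.58 F [-17.    4.5  13.1]
```

```bash
python3 -m crank '0 -0.008 0 0 0 0 0;0 -0.012 0 0 0 0 0;0 0 0 -0.04 0 0 0;0 0 0 -0.04 0 0 0;0 0 -0.02 -0.04 0 0 0;0 -0.01 -0.03 -0.04 0 0 0;0.03 -0.02 -0.03 -0.04 0 0 0;0.03 -0.02 -0.03 -0.04 0 0 0'
python3 -c "
from h import *
go([.4,.37,.32],FY)"
```

```text
clock: 12.25
position: [0.4709, 0.1004, 0.2688]
tool_rot: [-3.141, -0.001, -0.195]
force: [0.2, 0.5, -0.6]
grip_width: 0.0232
finger_force: 0.0
shift mm [-121.8 -250.8  -51.3] turn -0.1 pos [0.4709 0.1004 0.2688] rot [-3.1411e+00 -1.3000e-03 -1.9550e-01] t 12.25 F [ 0.2  0.5 -0.6]
```

```bash
python3 -m crank '0.05 -0.017 -0.035 -0.0025 0 0 0;0.05 -0.017 -0.036 -0.0025 0 0 0;0.05 -0.017 -0.036 -0.0025 0 0 0;0.05 -0.017 -0.036 -0.0025 0 0 0;0.05 -0.017 -0.036 -0.0025 0 0 0;0.05 -0.017 -0.036 -0.0025 0 0 0;0.05 -0.017 -0.036 -0.0025 0 0 0;0.05 0 0 0 0 0 0'
python3 - <<'E'
from h import *
go([.4,.37,.32],FY); cam("wrist"); save("wrist","w3.png",s=1.4)
q=ld("wrist"); v,u=np.mgrid[0:420,0:560]; d=q['d']
r=np.stack([(u-q['c'][0])/q['F']*d,(v-q['c'][1])/q['F']*d,d],-1)@q['M'][:3,:3].T+q['M'][:3,3]
near=np.hypot(r[...,0]-.483,r[...,1]-.389)<.07
for z,t in((.102,.006),(.045,.005)):
    p=r[near&(abs(r[...,2]-z)<t)&(d>0)]; print(len(p),p[:,2].mean(),cv2.minAreaRect(p[:,:2].astype(np.float32)))
E
```

```text
clock: 12.92
position: [0.4181, 0.3093, 0.2786]
tool_rot: [3.141, 0.005, -0.188]
force: [-0.7, 0.7, -1.1]
grip_width: 0.0501
finger_force: 0.0
shift mm [-29.3 -56.2 -41.3] turn 0.3 pos [0.4181 0.3093 0.2786] rot [ 3.1406  0.0046 -0.1885] t 12.92 F [-0.7  0.7 -1.1]
1299 0.100912214842711 ((0.4831651449203491, 0.38814377784729004), (0.07003853470087051, 0.01283718179911375), 15.15125846862793)
3057 0.04451061513281324 ((0.4828832149505615, 0.38826605677604675), (0.07076439261436462, 0.06973285228013992), 79.69505310058594)
```

View pics/w3.png

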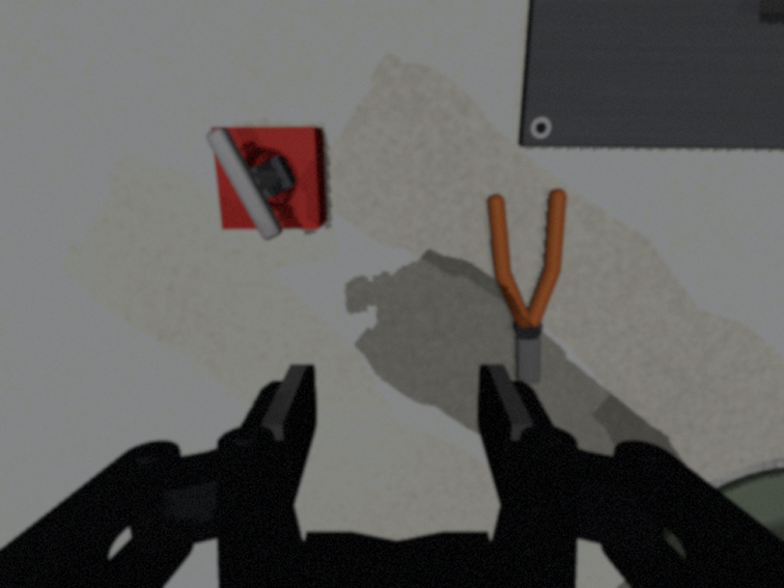

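The bar runs from (215,135) to (272,233) above the red block at (212–325, 126–228). Depth puts its centre at (0.483, 0.388) with a yaw of 15.2°. The last move stopped short, so I'll check the joints.

```bash
python3 -c "
from h import *
s=telemetry.observe(); print(s['qpos'].round(3)); go([.4832,.3882,.2],.264)
print(ld('wrist')['M'].round(3))"
```

```text
[-0.731  0.324 -0.019  1.839  0.004  0.983 -2.512]
shift mm [ 48.1 -92.   78.1] turn -26.0 pos [0.4189 0.3071 0.2785] rot [ 3.1395  0.0042 -0.1903] t 12.97 F [-0.4 -0.6  1.1]
[[-0.186 -0.94  -0.287  0.491]
 [-0.983  0.178  0.053  0.294]
 [ 0.002  0.292 -0.956  0.401]
 [ 0.     0.     0.     1.   ]]
```

```bash
python3 -m crank '0.05 0 0 0 0 0 -6.5;0.05 0 0 0 0 0 -6.5;0.05 0 0 0 0 0 -6.5;0.05 0 0 0 0 0 -6.5;0.05 0.021 -0.0155 0.02 0 0 0;0.05 0.021 -0.0155 0.02 0 0 0;0.05 0.021 -0.0155 0.02 0 0 0;0.05 0.0205 -0.015 0.0185 0 0 0' 100
python3 -m crank '0.05 0 0 0 0 0 0;0.05 0 0 0 0 0 0;0.05 0 0 0 0 0 0;0.05 0 0 0 0 0 0;0.05 0 0 0 0 0 0;0.05 0 0 0 0 0 0;0.05 0 0 0 0 0 0;0.05 0 0 0 0 0 0'
python3 -c "
from h import *
go([.4832,.3882,.093],.264);print(telemetry.observe()['qpos'].round(3))"
```

```text
clock: 13.63
position: [0.4867, 0.3843, 0.1985]
tool_rot: [-3.142, 0.005, 0.256]
force: [0.6, 0.2, 0.7]
grip_width: 0.0502
finger_force: 0.0
clock: 14.3
position: [0.4853, 0.3848, 0.1997]
tool_rot: [3.141, 0.005, 0.258]
force: [1.0, 0.3, 0.2]
grip_width: 0.0499
finger_force: 0.0
shift mm [ -0.6  -3.8 106.7] turn -0.4 pos [0.4853 0.3848 0.1997] rot [3.1414 0.0048 0.2578] t 14.3 F [1.  0.3 0.2]
[-0.697  0.57  -0.1    1.658  0.065  0.922 -2.134]
```

```bash
python3 -m crank '0.05 -0.0006 -0.0038 0.02 -0.07 0.26 -0.4;0.05 0 0 0.025 0 0 0;0.05 0 0 0.025 0 0 0;0.05 0 0 0.02 0 0 0;0.05 0 0 0.016 0 0 0;0.05 0 0 0 0 0 0;0 0 0 0 0 0 0;0 0 0 0 0 0 0'
python3 -m crank '0 0 0 0 0 0 0;0 0 0 0 0 0 0;0 0 0 0 0 0 0;0 0 0 0 0 0 0;0 0 0 0 0 0 0;0 0 0 0 0 0 0;0 0 0 0 0 0 0;0 0 0 0 0 0 0'
python3 -c "
from h import *
go([.4832,.3882,.093],.264)"
```

```text
clock: 14.97
position: [0.4839, 0.3886, 0.0944]
tool_rot: [3.141, -0.0, 0.265]
force: [0.1, 0.2, 0.1]
grip_width: 0.027
finger_force: 0.0
clock: 15.63
position: [0.4841, 0.389, 0.0948]
tool_rot: [3.141, -0.001, 0.265]
force: [0.8, 1.0, 7.2]
grip_width: 0.0104
finger_force: 98.2
shift mm [-1.   0.5  1.8] turn 0.0 pos [0.4841 0.389  0.0948] rot [ 3.1414e+00 -1.3000e-03  2.6490e-01] t 15.63 F [0.8 1.  7.2]
```

```bash
python3 -m crank '0 0 0 -0.01 0 0 0;0 0 0 -0.02 0 0 0;0 0 0 -0.03 0 0 0;0 0 0 -0.03 0 0 0;0 0 0 -0.015 0 0 0;0 -0.0093 0.033 0 0 0 0;0 -0.0093 0.033 0 0 0 0;0 -0.0093 0.033 0 0 0 0'
python3 -m crank '0 -0.0093 0.033 0 0 0 0;0 -0.0093 0.033 0 0 0 0;0 -0.0093 0.033 0 0 0 0;0 -0.0093 0.033 0 0 0 0;0 -0.0093 0.033 0 0 0 0;0 -0.0093 0.033 0 0 0 0;0 -0.0093 0.033 0 0 0 0;0 -0.0093 0.033 0 0 0 0'
python3 -m crank '0 -0.0093 0.033 0 0 0 0;0 -0.0093 0.033 0 0 0 0;0 -0.0093 0.033 0 0 0 0;0 0 0 0 0 0 -6;0 0 0 0 0 0 -6.4;0 0 0 0 0 0 -6.4;0 0 0 0 0 0 -6.4;0 0 0 0 0 0 -6.4'
python3 -m crank '0 0 0 0 0 0 -6.5;0 0 0 0 0 0 -6.5;0 0 0 0 0 0 -6.5;0 0 0 0 0 0 -6.5;0 0 0 0 0 0 0;0 0 0 0 0 0 0;0 0 0 0 0 0 0;0 0 0 0 0 0 0'
python3 - <<'E'
from h import *
go([.479,-.089,.2],1.27); cam("wrist"); save("wrist","w4.png",s=1.4)
E
```

```text
clock: 16.3
position: [0.4823, 0.2843, 0.1997]
tool_rot: [3.14, -0.0, 0.266]
force: [1.3, -0.5, -2.0]
grip_width: 0.01
finger_force: 97.8
clock: 16.97
position: [0.4796, 0.0096, 0.2]
tool_rot: [3.14, -0.0, 0.265]
force: [0.6, 0.6, -1.7]
grip_width: 0.0099
finger_force: 97.8
clock: 17.63
position: [0.4788, -0.0918, 0.2001]
tool_rot: [3.14, 0.001, 0.822]
force: [-0.0, 0.3, -1.8]
grip_width: 0.0101
finger_force: 98.0
clock: 18.3
position: [0.4789, -0.0916, 0.1994]
tool_rot: [3.141, 0.002, 1.267]
force: [0.7, 0.4, -1.4]
grip_width: 0.0103
finger_force: 98.0
shift mm [ 2.5 -0.7 -0.6] turn -0.2 pos [ 0.4789 -0.0916  0.1994] rot [3.1410e+00 1.8000e-03 1.2672e+00] t 18.3 F [ 0.7  0.4 -1.4]
```

View pics/w4.png

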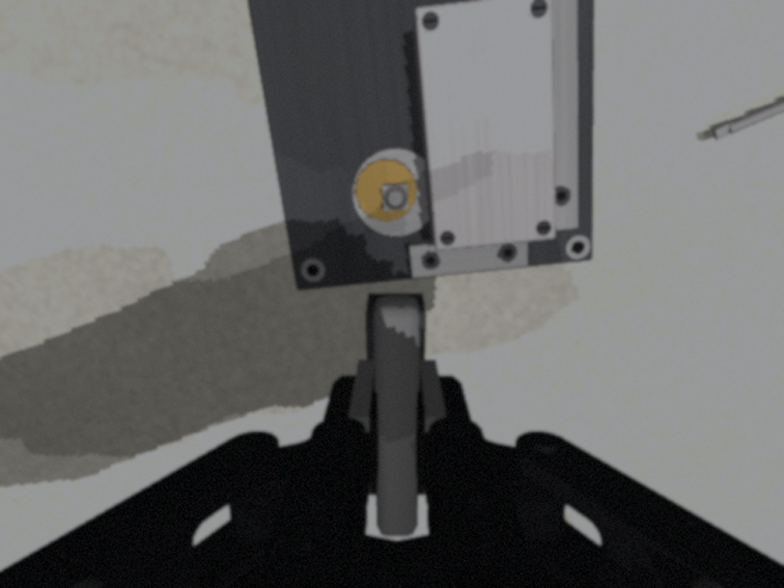

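The key hangs straight (bar column about 397, socket at (396,300)). The box lid sits against the fence and stop, and the stud is at (395,197). I'll enlarge the stud.

Run:
```python
from h import *
save("wrist","w4c.png",(240,95,320,155),9)
```

```text
(no output)
```

View pics/w4c.png

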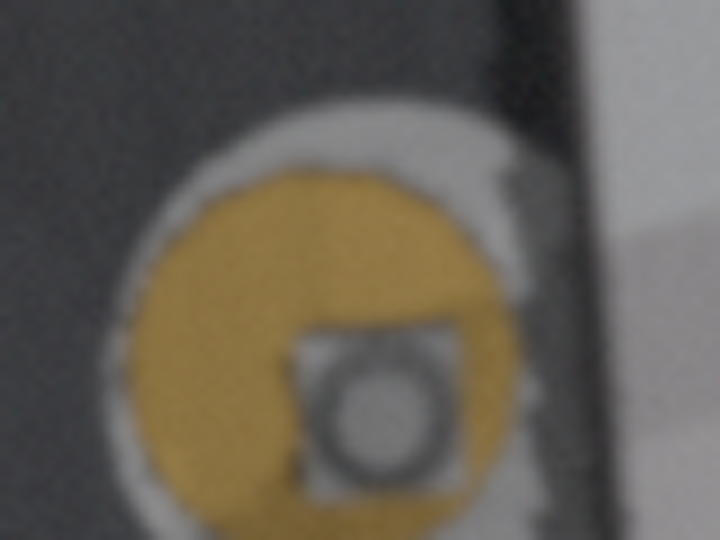

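Run:
```python
from h import *
g=lambda x,y:(240+(x+.5)/9-.5,95+(y+.5)/9-.5)
c=[px("wrist",*g(*q),.040) for q in [(297,338),(462,325),(468,490),(308,500)]]
for i in range(4):
    e=c[(i+1)%4]-c[i]; print(round(np.linalg.norm(e)*1000,1), round(np.degrees(np.arctan2(e[1],e[0]))%90,1))
m=sum(c)/4; tip=px("wrist",*g(383,418),.045); print("stud",m.round(4),tip.round(4),"model",fx(-.0248,-.095).round(4))
s=telemetry.observe(); R=Ro.from_euler('xyz',s["tool_rot"]).inv()
for u in (368,396.5,425): print("mouth edge, tool",(R.apply(px("wrist",u/1.4,295/1.4,s["position"][2]-.085)-s["position"])*1000).round(1))
b=[px("wrist",u/1.4,v/1.4,.055) for u,v in [(437,250),(554,238),(552,5),(416,9)]]; print("box",[tofx(x).round(4) for x in b])
go([*m[:2],.2])
```

```text
14.3 77.1
14.1 75.2
14.0 76.3
13.9 76.2
stud [ 0.4919 -0.05    0.04  ] [ 0.4919 -0.0498  0.045 ] model [ 0.491  -0.0505  0.    ]
mouth edge, tool [  9.  -11.6  85. ]
mouth edge, tool [ 9.   0.9 85. ]
mouth edge, tool [ 9.  13.3 85. ]
box [array([-0.0042, -0.1237]), array([ 0.0593, -0.1239]), array([ 0.0603, -0.0112]), array([-0.0043, -0.0059])]
shift mm [43.6  0.  -0.8] turn None pos [ 0.4789 -0.0916  0.1993] rot [3.1412e+00 1.9000e-03 1.2680e+00] t 18.35 F [-0.5  0.2 -2.4]
```

```bash
python3 -m crank '0 0.015 -0.0008 0 0 0 0;0 0.015 0 0 0 0 -1.7;0 0.0158 0 0 0 0 -1.8;0 0 0 0.02 0 0 0;0 0 0 0.02 0 0 0;0 0 0 0.019 0 0 0;0 0 0 0 0 0 0;0 0 0 0 0 0 0'
python3 - <<'E'
from h import *
go([.4919,-.05,.114],1.33); cam("wrist"); save("wrist","w5.png",(200,120,360,240),5)
E
```

```text
clock: 19.02
position: [0.491, -0.0466, 0.1398]
tool_rot: [-3.14, 0.002, 1.333]
force: [-0.5, 0.4, -2.0]
grip_width: 0.0105
finger_force: 97.9
shift mm [-3.1  1.7 25.8] turn 0.2 pos [ 0.491  -0.0466  0.1398] rot [-3.1400e+00  1.8000e-03  1.3332e+00] t 19.02 F [-0.5  0.4 -2. ]
```

View pics/w5.png

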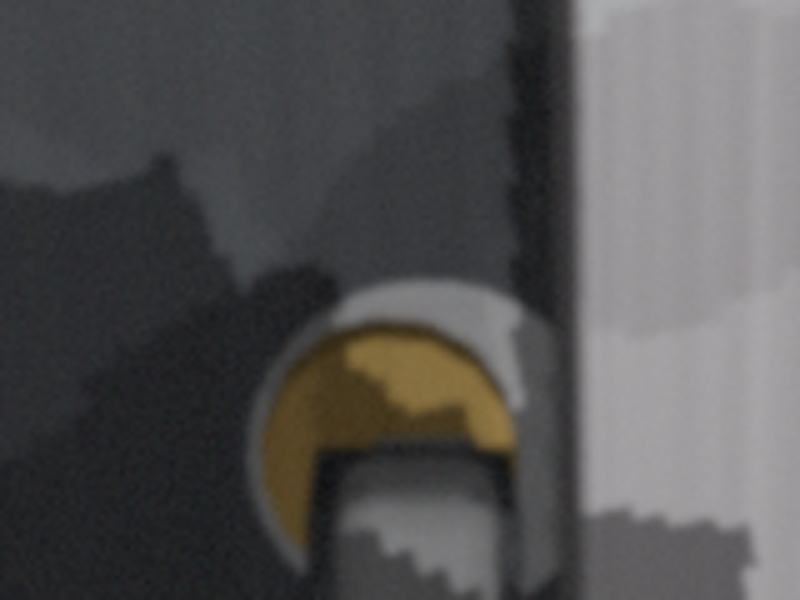

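The socket's mouth edge is at crop row 450, columns 318–515, right over the brass disc. I'll compare it with the stud position.

Run:
```python
from h import *
s=telemetry.observe(); R=Ro.from_euler('xyz',s["tool_rot"]).inv()
for u,v in((318,452),(416.5,452),(515,452),(416,442)): print((R.apply(px("wrist",200+u/5-.4,120+v/5-.4,s["position"][2]-.085)-np.array([.4919,-.05,.045]))*1000).round(1))
```

```text
[ 12.6 -13.2 -10.6]
[ 12.7  -1.3 -10.6]
[ 12.7  10.7 -10.6]
[ 13.9  -1.3 -10.6]
```

```bash
python3 -m crank '0 -0.001 0.001 0.004 0 0 0;0 0 0 0.004 0 0 0;0 0 0 0.003 0 0 0;0 0 0 0.003 0 0 0;0 0 0 0.003 0 0 0;0 0 0 0 0 0 0;0 0 0 0 0 0 0;0 0 0 0 0 0 0'
python3 -c "
from h import *
go([.4919,-.05,.114],1.33); print(telemetry.observe()['moment'].round(2))"
```

```text
clock: 19.73
position: [0.492, -0.0488, 0.1231]
tool_rot: [3.141, 0.002, 1.331]
force: [0.0, 0.5, -1.4]
grip_width: 0.0103
finger_force: 98.0
shift mm [-1.2  0.2  9.1] turn 0.1 pos [ 0.492  -0.0488  0.1231] rot [3.1415e+00 1.7000e-03 1.3312e+00] t 19.73 F [ 0.   0.5 -1.4]
[ 0.02 -0.    0.02]
```

```bash
python3 -m crank '0 0 0 0.003 0 0 0;0 0 0 0.003 0 0 0;0 0 0 0.002 0 0 0;0 0 0 0 0 0 0;0 0 0 0 0 0 0;0 0 0 0 0 0 0;0 0 0 0 0 0 0;0 0 0 0 0 0 0'
python3 -c "
from h import *
go([.4919,-.05,.114],1.33); print(telemetry.observe()['moment'].round(2))"
```

```text
clock: 20.4
position: [0.4919, -0.0488, 0.1151]
tool_rot: [3.141, 0.002, 1.331]
force: [-0.0, -1.2, -1.4]
grip_width: 0.01
finger_force: 98.0
shift mm [-1.1  0.2  1.1] turn 0.1 pos [ 0.4919 -0.0488  0.1151] rot [3.1415e+00 1.8000e-03 1.3312e+00] t 20.4 F [-0.  -1.2 -1.4]
[ 0.05 -0.03  0.01]
```

```bash
python3 -m crank '0 0 0.0001 0 0 0 4;0 0 0.0001 0 0 0 5;0 0 0.0001 0 0 0 5;0 0 0.0001 0 0 0 5;0 0 0.0001 0 0 0 5;0 0 0.0001 0 0 0 5;0 0 0.0001 0 0 0 5;0 0 0.0001 0 0 0 5'
python3 -c "
from h import *
go([.4919,-.05,.114],-.10); print(telemetry.observe()['moment'].round(2))"
python3 -m crank '0 0 0.0001 0 0 0 5;0 0 0.0001 0 0 0 5;0 0 0.0001 0 0 0 5;0 0 0.0001 0 0 0 5;0 0 0.0001 0 0 0 4;0 0 0.0001 0 0 0 3;0 0 0 0 0 0 0;0 0 0 0 0 0 0'
python3 -c "
from h import *
go([.4919,-.05,.114],-.10); print(telemetry.observe()['moment'].round(2))"
```

```text
clock: 21.07
position: [0.4924, -0.049, 0.1151]
tool_rot: [3.141, 0.001, 0.647]
force: [-1.4, 0.8, -2.3]
grip_width: 0.01
finger_force: 98.1
shift mm [-1.   0.4  1.1] turn 42.8 pos [ 0.4924 -0.049   0.1151] rot [3.1407e+00 1.4000e-03 6.4660e-01] t 21.07 F [-1.4  0.8 -2.3]
[0.35 0.33 0.15]
clock: 21.73
position: [0.4926, -0.0495, 0.115]
tool_rot: [3.14, 0.001, 0.181]
force: [-3.3, 1.9, 0.8]
grip_width: 0.0103
finger_force: 98.3
shift mm [-0.8  0.4  1. ] turn 16.1 pos [ 0.4926 -0.0495  0.115 ] rot [3.1402e+00 1.2000e-03 1.8150e-01] t 21.73 F [-3.3  1.9  0.8]
[0.54 0.69 0.03]
```

```bash
python3 -m crank '0 0 0 0 0 0 3;0 0 0 0 0 0 3;0 0 0 0 0 0 2;0 0 0 0 0 0 2;0 0 0 0 0 0 2;0 0 0 0 0 0 2;0 0 0 0 0 0 0;0 0 0 0 0 0 0'
python3 -c "
from h import *
go([.4919,-.05,.114],-.10); print(telemetry.observe()['moment'].round(2))"
python3 -m crank '0 0 0 0 0 0 1;0 0 0 0 0 0 1;0 0 0 0 0 0 1;0 0 0 0 0 0 1;0 0 0 0 0 0 0;0 0 0 0 0 0 0;0 0 0 0 0 0 0;0 0 0 0 0 0 0'
python3 -c "
from h import *
go([.4919,-.05,.114],-.10); print(telemetry.observe()['moment'].round(2))"
```

```text
clock: 22.4
position: [0.4925, -0.0496, 0.115]
tool_rot: [3.14, 0.001, -0.062]
force: [-3.8, 2.9, 0.9]
grip_width: 0.0104
finger_force: 98.5
shift mm [-0.6  0.5  1. ] turn 2.2 pos [ 0.4925 -0.0496  0.115 ] rot [ 3.1399e+00  9.0000e-04 -6.2200e-02] t 22.4 F [-3.8  2.9  0.9]
[0.65 1.07 0.31]
clock: 23.07
position: [0.4926, -0.0497, 0.115]
tool_rot: [3.14, 0.001, -0.135]
force: [-4.9, 2.3, 0.9]
grip_width: 0.01
finger_force: 98.6
shift mm [-0.7  0.4  1. ] turn -2.0 pos [ 0.4926 -0.0497  0.115 ] rot [ 3.1398e+00  6.0000e-04 -1.3490e-01] t 23.07 F [-4.9  2.3  0.9]
[0.77 1.22 0.6 ]
```

```bash
python3 -m crank '0 0 0 0 0 0 1;0 0 0 0 0 0 1;0 0 0 0 0 0 1;0 0 0 0 0 0 1;0 0 0 0 0 0 1;0 0 0 0 0 0 0;0 0 0 0 0 0 0;0 0 0 0 0 0 0'
python3 -c "
from h import *
go([.4919,-.05,.114],-.10); print(telemetry.observe()['moment'].round(2))"
```

```text
clock: 23.73
position: [0.4926, -0.0497, 0.115]
tool_rot: [3.14, 0.001, -0.222]
force: [-5.6, 3.2, 0.6]
grip_width: 0.0101
finger_force: 98.6
shift mm [-0.6  0.5  1. ] turn -7.0 pos [ 0.4926 -0.0497  0.115 ] rot [ 3.1397e+00  5.0000e-04 -2.2200e-01] t 23.73 F [-5.6  3.2  0.6]
[0.77 1.24 0.72]
```

```bash
python3 -m crank '0 0 0 0 0 0 -3;0 0 0 0 0 0 -3;0 0 0 0 0 0 -3;0 0 0 0 0 0 -2.5;0 0 0 0 0 0 0;0 0 0 -0.004 0 0 0;0 0 0 -0.006 0 0 0;0 0 0 0 0 0 0'
python3 -c "
from h import *
go([.4919,-.05,.114],-.10); print(telemetry.observe()['moment'].round(2))"
```

```text
clock: 24.4
position: [0.4938, -0.0501, 0.1263]
tool_rot: [3.14, -0.002, -0.023]
force: [-0.7, 0.2, -0.9]
grip_width: 0.0103
finger_force: 98.1
shift mm [-2.  -0.1 12.3] turn 4.4 pos [ 0.4938 -0.0501  0.1263] rot [ 3.1396e+00 -2.2000e-03 -2.3100e-02] t 24.4 F [-0.7  0.2 -0.9]
[-0.05  0.12 -0.03]
```

```bash
python3 -m crank '0 0 0 -0.01 0 0 0;0 0 0 -0.025 0 0 0;0 0 0 -0.025 0 0 0;0 0 0 -0.02 0 0 0;0 -0.02 0 0 0 0 0;0 -0.02 0 0 0 0 0;0 0 0 0 0 0 0;0 0 0 0 0 0 0'
python3 - <<'E'
from h import *
go([.4832,.3882,.2]); cam("wrist"); save("wrist","w6.png",(200,70,360,190),5)
E
```

```text
clock: 25.07
position: [0.4528, -0.0489, 0.2061]
tool_rot: [3.14, -0.001, -0.022]
force: [0.7, 0.1, -2.2]
grip_width: 0.0097
finger_force: 98.1
shift mm [  20.7 -437.7    5.5] turn None pos [ 0.4528 -0.0489  0.2061] rot [ 3.14e+00 -1.40e-03 -2.21e-02] t 25.07 F [ 0.7  0.1 -2.2]
```

View pics/w6.png

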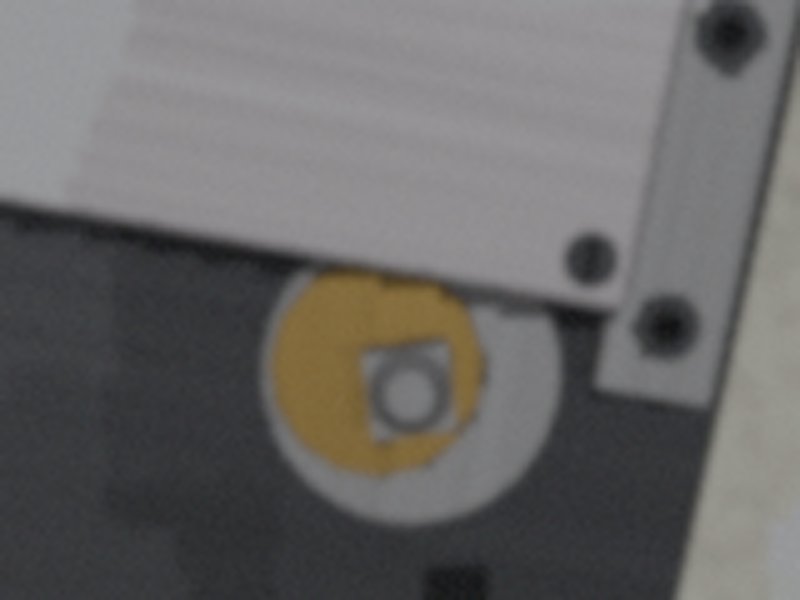

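The cam touches the box at crop (385,275), and the box is against the stop bar. The stud corners are (362,350), (447,340), (456,428) and (375,441), from which I'll get the cam angle.

Run:
```python
from h import *
g=lambda x,y:(200+x/5-.4,70+y/5-.4)
c=[px("wrist",*g(*q),.040) for q in [(362,350),(447,340),(456,428),(375,441)]]
a=[]
for i in range(4):
    e=c[(i+1)%4]-c[i]; t=np.arctan2(e[1],e[0])%(np.pi/2); a.append(t); print(round(np.linalg.norm(e)*1000,1), round(t,3))
print("cam cw angle", round(-(np.mean(a)-np.pi/2-FY),3), [round(-(t-np.pi/2-FY),3) for t in a])
st=sum(c)/4
# disc centre direction: brass blob
p=ld("wrist")['p'].astype(int); m=((p[...,0]-p[...,2])>45).astype(np.uint8); m[:, :200]=0; m[:,360:]=0;m[:70]=0;m[190:]=0
v,u=np.nonzero(m); (cx,cy),r=cv2.minEnclosingCircle(np.stack([u,v],1).astype(np.float32)); d=px("wrist",cx,cy,.029); print("disc",tofx(d).round(4),r,"stud",tofx(st).round(4),"dir",(tofx(d)-tofx(st)).round(4))
```

```text
13.7 0.095
14.1 0.088
13.3 0.138
14.7 0.115
cam cw angle 1.268 [np.float64(1.282), np.float64(1.289), np.float64(1.238), np.float64(1.262)]
disc [-0.0221 -0.0884] 20.701250076293945 stud [-0.0237 -0.0944] dir [0.0015 0.006 ]
```

```bash
python3 -m crank '0 0 0 0 0 0 -5.5;0 0 0 0 0 0 -5.5;0 0 0 0 0 0 -5.5;0 0.0111 -0.0319 0 0 0 0;0 0.0111 -0.0319 0 0 0 0;0 0.0111 -0.0319 0 0 0 0;0 0.0111 -0.0319 0 0 0 0;0 0.0111 -0.0319 0 0 0 0'
python3 -m crank '0 0.0111 -0.0319 0 0 0 0;0 0.0111 -0.0319 0 0 0 0;0 0.0111 -0.0319 0 0 0 0;0 0.0111 -0.0319 0 0 0 0;0 0.0111 -0.0319 0 0 0 0;0 0.0111 -0.0319 0 0 0 0;0 0.0111 -0.0319 0 0 0 0;0 0.0111 -0.0319 0 0 0 0'
python3 -m crank '0 0 0 0 0 0 0;0 0 0 0 0 0 0;0 0 0 0 0 0 0;0 0 0 0 0 0 0;0 0 0 0 0 0 0;0 0 0 0 0 0 0;0 0 0 0 0 0 0;0 0 0 0 0 0 0'
python3 -c "
from h import *
go([.4841,.389,.0955],.265); print(telemetry.observe()['qpos'].round(2))"
```

```text
clock: 25.78
position: [0.4651, 0.1215, 0.2051]
tool_rot: [3.14, -0.0, 0.266]
force: [1.2, -0.6, -2.3]
grip_width: 0.0099
finger_force: 98.1
clock: 26.45
position: [0.4832, 0.3914, 0.2044]
tool_rot: [3.14, 0.0, 0.266]
force: [0.2, 0.5, -1.6]
grip_width: 0.0103
finger_force: 98.1
clock: 27.12
position: [0.483, 0.389, 0.2045]
tool_rot: [3.14, 0.001, 0.266]
force: [0.9, -0.6, -1.5]
grip_width: 0.0102
finger_force: 98.3
shift mm [  1.1   0.2 109. ] turn 0.1 pos [0.483  0.389  0.2045] rot [3.1401e+00 6.0000e-04 2.6610e-01] t 27.12 F [ 0.9 -0.6 -1.5]
[-0.77  0.56  0.    1.66  0.    0.92 -2.08]
```

```bash
python3 -m crank '0 0.0011 0 0.015 0 0 0;0 0 0 0.02 0 0 0;0 0 0 0.02 0 0 0;0 0 0 0.015 0 0 0;0 0 0 0.01 0 0 0;0 0 0 0.01 0 0 0;0 0 0 0.01 0 0 0;0 0 0 0 0 0 0'
python3 -m crank '0 0 0 0.003 0 0 0;0 0 0 0.003 0 0 0;0 0 0 0.0015 0 0 0;0 0 0 0.001 0 0 0;0 0 0 0 0 0 0;0 0 0 0 0 0 0;0 0 0 0 0 0 0;0 0 0 0 0 0 0'
python3 -c "
from h import *
go([.4841,.389,.0955],.265)"
```

```text
clock: 27.78
position: [0.4834, 0.389, 0.1027]
tool_rot: [3.139, 0.002, 0.267]
force: [-0.8, -1.1, -2.1]
grip_width: 0.0101
finger_force: 98.2
clock: 28.45
position: [0.4839, 0.3895, 0.096]
tool_rot: [3.14, 0.001, 0.267]
force: [-0.2, 0.2, -1.2]
grip_width: 0.0105
finger_force: 98.2
shift mm [0.  0.5 0.5] turn 0.1 pos [0.4839 0.3895 0.096 ] rot [3.1402e+00 5.0000e-04 2.6650e-01] t 28.45 F [-0.2  0.2 -1.2]
```

Now I'll lower the last millimetre or two, open the fingers and rise.

```bash
python3 -m crank '0 0 0 0.0008 0 0 0;0 0 0 0.0007 0 0 0;0 0 0 0 0 0 0;0.03 0 0 0 0 0 0;0.03 0 0 0 0 0 0;0.03 0 0 0 0 0 0;0.05 0 0 0 0 0 0;0.05 0 0 0 0 0 0' 20
python3 -m crank '0.05 0 0 -0.005 0 0 0;0.05 0 0 -0.015 0 0 0;0.05 0 0 -0.03 0 0 0;0.05 0 0 -0.03 0 0 0;0.05 0 0 -0.03 0 0 0;0.05 -0.025 0 -0.03 0 0 0;0.05 -0.03 0.02 -0.02 0 0 0;0.05 -0.03 0.02 0 0 0 0'
python3 - <<'E'
from h import *
go([.45,.0,.3]); cam("top"); q=ld("top"); save("top","top1.png",(100,160,360,300),3)
v,u=np.mgrid[0:420,0:560]; d=q['d']
r=np.stack([(u-q['c'][0])/q['F']*d,(v-q['c'][1])/q['F']*d,d],-1)@q['M'][:3,:3].T+q['M'][:3,3]
for m in [(np.hypot(r[...,0]-.483,r[...,1]-.389)<.06)&(abs(r[...,2]-.102)<.006),(np.hypot(r[...,0]-.548,r[...,1]+.03)<.1)&(abs(r[...,2]-.055)<.006)]:
    p=r[m&(d>0)]; print(len(p),p[:,2].mean() if len(p) else 0,cv2.minAreaRect(p[:,:2].astype(np.float32)) if len(p) else 0)
    if len(p): print(tofx(np.array(cv2.minAreaRect(p[:,:2].astype(np.float32))[0])))
E
```

```text
clock: 29.12
position: [0.4839, 0.3894, 0.0943]
tool_rot: [3.14, 0.001, 0.267]
force: [-0.4, -0.6, 0.1]
grip_width: 0.05
finger_force: 0.0
clock: 29.78
position: [0.4124, 0.3295, 0.2581]
tool_rot: [-3.14, -0.004, 0.268]
force: [1.1, 0.3, 0.2]
grip_width: 0.0503
finger_force: 0.0
shift mm [-50.7 327.6 -42.5] turn None pos [0.4124 0.3295 0.2581] rot [-3.1403 -0.004   0.2676] t 29.78 F [1.1 0.3 0.2]
141 0.10056649475351424 ((0.48396608233451843, 0.3904593586921692), (0.06665406376123428, 0.01253500021994114), 14.616201400756836)
[-0.11667113  0.33637698]
1275 0.054123266811792005 ((0.5473971962928772, -0.02898673713207245), (0.12005660682916641, 0.06668034195899963), 78.50251770019531)
[ 0.02643316 -0.06297211]
```

View pics/top1.png

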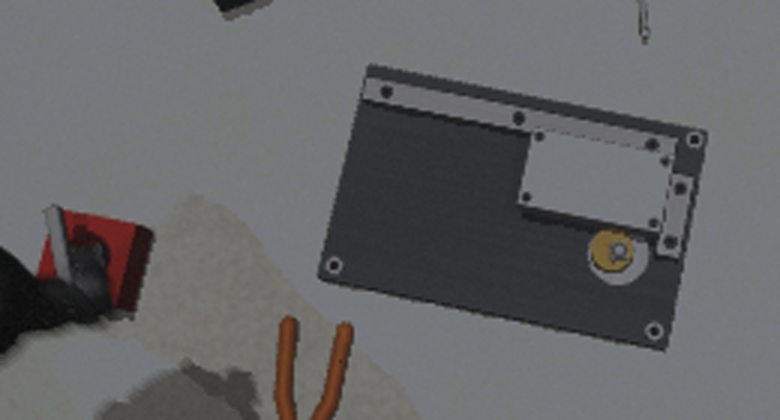

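```bash
python3 -c "
from h import *
print(bot.job_done())"
```

```text
the job is handed in; nothing more can be done
None
```

The job is handed in at about 30 s. The box is flush against the fence and stop, the cam is turned clockwise to about 1.27 rad (firm grip is 1.25, my image reading is good to about 0.02), and the key is standing back in its red block.

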